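# Tighten the die clamp of a clay press

## Task

Tighten the large hexagon nut that clamps the die on the press bed: take the big ring spanner from the mat, seat it fully on the nut and turn clockwise in short swings between the two posts, lifting it off and re-seating it for each new swing, until the nut is home and tight at about 1 newton metre (surely over 0.6, never over 2). Turn the nut only with the spanner, work gently, then take the spanner off and lay it flat on the mat again, leaving everything else where it is.

Things in the scene. Friction and masses are not known exactly. Their poses are not given: they have to be found in the camera images.
- bed: Blue steel press bed, fixed, plate 240 x 240 x 30 mm high, origin at the centre of its underside, z up. In its frame the nut's vertical axis is at x = -50 mm, y = 0, on a plate washer (84 mm across) whose top is 49 mm above the bench; behind it, at x = +68 mm, the die: a steel disc 100 mm across, top at 70 mm.
- post_left (a point): Centre of the top of one of two fixed steel posts, 26 mm across, tops 77 mm above the bench, 62 mm from the nut's axis, at x = -73, y = +57 mm in the bed's frame. They stand higher than the nut, so a spanner on it can swing only about 47 degrees either side of the bed's -x direction (handle pointing out between the posts). Lifted clear of the nut, the spanner is re-seated at another flat.
- post_right (a point): The same for the other post, at x = -73, y = -57 mm in the bed's frame.
- nut_top (a point): Centre of the nut's upper face, 67 mm above the bench; turns with the nut, z up. Oiled steel hexagon nut, 46 mm across flats, 18 mm high: hexagonal to 13 mm, then a cone from 46 to 36 mm across that leads the ring on; its x axis is normal to one flat, so flats face every 60 degrees from x. A 30 mm stud end stands 10 mm above it (top 77 mm above the bench).
- nut (a joint): Turn of the nut on its stud, rad, growing clockwise seen from above; starts between -1.9 and -1.5, home at 0 against a firm stop. Turning takes about 0.15 N m all the way. The nut keeps its height and stays where it is left.
- stud (a joint): Twist of the stud under the nut, rad, clockwise positive: a stiff spring of 100 N m per rad, so it shows the torque on the nut: 1 N m twists it by 0.01, about the error of one reading. Better judge by feel: sideways force at the grip times its distance from the nut's axis, plus the twisting moment about the vertical that the hand passes into the bar (often as much again). It springs back to 0 when released.
- spanner: Big ring spanner, about 0.32 kg, loose, flat on the mat. Origin: centre of the ring's underside; z up, x along the handle away from the ring. Its grip is a straight bar 18 mm wide and 32 mm high (from the underside), x = 70 to 165 mm; the neck is 18 wide, 14 high. Centre of mass near x = 80 mm. Fully seated, its underside lies on the plate washer, 49 mm above the bench.
- spanner_ring (a point): Centre of the ring's top, 14 mm above its underside; axes as the spanner. Hexagon hole right through, 48.5 mm across flats, one flat facing along x and so every 60 degrees; on the nut it has 1.25 mm play on each side, some 6 degrees of free turn each way. Outside 68 mm across flats.
- spanner_grip (a point): Point inside the grip bar at x = 100 mm, 16 mm above the spanner's underside; axes as the spanner.
- mat: Black rubber mat, fixed, 260 (x) x 170 (y) x 3 mm, origin at the centre of its underside. The spanner lies on it at the start, ring away from the robot.
- bush: Brass bush, 34 mm across, 34 mm high, standing on the bed beside the die: leave alone.
- spare_nut: Small spare hexagon nut, 24 mm across flats, 12 mm high, on a far corner of the mat: leave alone.
- small_spanner: Smaller open spanner, 150 mm long, on the bench beyond the mat; not for this nut: leave alone.
- jar: Brown glass jar with steel lid, 64 mm across, 100 mm high: leave alone.
- tape: Roll of black tape, 96 mm across, 24 mm high, lying on the bench: leave alone.
- pot: Terracotta cup, 90 mm across, 80 mm high: leave alone.
There are look-alikes about, which are no part of the job. Of the things like the spanner, leave any that is purple; of the rest the larger one is meant.

How it is judged:
On the way, in this order (a step that is already met when the one before it is completed fails the run):
1. the spanner is fully seated on the nut (horizontal distance between spanner and nut_top below 0.005 m and z of spanner in the frame of nut_top below -0.014 m and angle between spanner's own z axis and vertical below 0.1 rad), for 0.1 s.
2. the nut is home and loaded with the spanner on it (more than about 0.45 N m) (value of joint stud above 0.0045 rad and value of joint nut above -0.02 rad and horizontal distance between spanner and nut_top below 0.006 m), for 0.15 s.
At the end, for the whole second after the job is handed in: The nut is home and has been loaded to over about 0.45 N m (at the end joint nut above -0.02 rad); the spanner lies flat (within 0.06 rad) and still on the mat, its ring centre and its grip point both over the mat (value of joint nut above -0.02 rad and x of spanner_grip in the frame of mat between -0.125 and 0.125 m and y of spanner_grip in the frame of mat between -0.08 and 0.08 m and x of spanner in the frame of mat between -0.125 and 0.125 m and y of spanner in the frame of mat between -0.08 and 0.08 m and height (world z) of spanner below 0.008 m and angle between spanner's own z axis and vertical below 0.06 rad and linear speed of spanner below 0.02 m/s); the robot touches nothing.
It fails at once if the nut is overtightened (more than about 2.1 N m) (value of joint stud above 0.021 rad).
It fails at once if the nut is touched by the gripper instead of the spanner (contact force between the fingers and nut above 1 N).
It fails at once if the bed (posts, washer, die) is pressed with more than 30 N by the spanner or 15 N by the robot (contact force between spanner and bed above 30 N or contact force between the arm and bed above 15 N).
It fails at once if the spanner is thrown or dropped (linear speed of spanner above 1.2 m/s).
It fails at once if another thing is disturbed (distance of any of bush, spare_nut, small_spanner, jar, tape, pot from where it was at the start of the episode above 0.025 m).
It also fails if it takes over 72 s, if anything falls off the work surface, if the arm or the gripper's body presses on something with over 40 N, if the wrist force passes 120 N, or if a joint passes its speed limit or range.

## Robot

A 7-joint arm with a two-finger parallel gripper is mounted at the origin on the work surface. World frame = base frame: x ahead of the robot, y to its left, z up, the work surface at z = 0. Lengths are in m, angles in rad, forces in N, time in s.
With the tool pointing down it reaches from about 0.4 to 0.85 m from the base axis. Payload 4.5 kg.
Tool frame: the origin (TCP) lies at the very end of the fingers, on their centre line; the grasp point (between the pads) lies 19 mm behind it; x points along the fingers, y is the direction in which the jaws open and shut, and the axes are right-handed (so a half turn about x gives the same grasp; the last joint's range is limited). The gripper opens to 88 mm and grips with 3 to 60 N. Pads are 18 mm wide; open, the fingers measure 123 mm over their backs; the gripper's body (75 mm by 187 mm) begins 45 mm behind the grasp point.
Start: joints at [-1.198, 0.689, -0.195, 1.565, 0.157, 0.902, -0.215], TCP at [0.208, 0.59, 0.239] pointing down, gripper open.
Joint ranges: [-3.01, 3.01], [-0.46, 2.08], [-1.47, 1.51], [0.13, 2.56], [-1, 4.14], [0.04, 2.09], [-2.66, 2.66]. Speed limits (rad/s): [2.57, 2.57, 3.14, 3.14, 3.14, 3.14, 3.14].

## Interface

Orientations are given as [roll, pitch, yaw] about the fixed x, y, z axes, in that order (R = Rz(yaw) Ry(pitch) Rx(roll)).
In Python, from plant import monitor, viewer, job gives the robot as it stands.
- The arm moves only by the tool move_arm, never from a script. Its argument "motion" is a list of rows, each a list of 5 numbers: the finger opening in cm, from 0 to 8.81, then the shift along the tool's x, y, z in cm, then the turn about the tool's x in degrees. A call has 1 to 12 rows; each row is the pose to reach, as a shift and turn from the pose commanded when the call began, along the tool's axes at that moment; what a row does not reach only later rows make up. A row lasts 1/10 s, in which the tool goes at most 50 mm and 8.59 degrees, less where a joint would pass 70% of its speed; a pose out of reach is approached as far as the arm can. A call with a gripper value outside its range is refused whole. The fingers move at their own pace and stop on an object; "newtons" is the grip in N (left out, the last holds). Time passes only in rows, so rows that repeat a pose let the fingers close. It gives the time, the measured TCP pose, the force and the opening at its end, in the units of the state.
- monitor.get_state(): the state, without advancing time (a new reading comes with each control period).
- viewer.get_image(name): name is "scene" or "top"; returns (picture, depth): 480x640x3 uint8, red, green, blue; 480x640 float32, m along the optical axis (not along the pixel's ray), 0 where there is no reading.
- viewer.camera_info(name): a dict with "camera_matrix" (3x3 intrinsics, pixels), "rvec" (rotation vector, rad) and "tvec" (3), from world to camera coordinates, as OpenCV has them. Camera axes: x right, y down, z forward; pixel columns grow to the right and rows downward; lengths in m; the calibration is good to about 2 mm. A picture is of the moment at which its call begins. camera_info takes no time and is no camera call.
- job.job_done(): hands the job in, once; it reports no verdict.
The state is a dict: "time": time; "joint_positions": joint angles; "qvel": joint speeds; "effort": joint torques, N m; "eef_pos": TCP position; "tool_rot": TCP orientation; "force": force on the tool from outside, world axes, zero at the start; "wrist_torque": the same for the moment, N m; "grip_width": finger opening in m.
Only numpy, scipy, OpenCV 4.12 (cv2) and the standard library are available. Lean on these libraries where they do the work, as an engineer would, in place of code of your own. Each camera call takes 0.05 s, during which the arm holds its last target. There are 200 camera calls.

## Working session

There is one attempt and no reset: what is moved stays moved. The work goes in short steps, Python scripts to look and compute and a tool call to move; the robot and the scene stay as the last step left them, time stands still between calls to the robot, and variables do not carry over. Pictures are saved under pics/ and viewed, about 8 in all and at most 12, crops included, and the job is handed in when it is done.

Besides the shell and the picture viewer there is one more tool, called as name(argument=value, ...) on one line, values as JSON. move_arm: Moves the arm, as the interface text tells. Its arguments: {"type":"object","properties":{"motion":{"type":"array","items":{"type":"array","items":{"type":"number"}}},"newtons":{"type":"number"}},"required":["motion"]}

```bash
ls; mkdir -p pics
cat > h.py <<'E'
import numpy as np, cv2
from plant import monitor, viewer, job
def cam(n):
    c=viewer.camera_info(n); K=np.array(c["camera_matrix"],float); R=cv2.Rodrigues(np.array(c["rvec"],float))[0]; t=np.array(c["tvec"],float).ravel(); return K,R,t
def ray(n,uv,z):
    K,R,t=cam(n); uv=np.atleast_2d(uv).astype(float)
    d=np.c_[uv,np.ones(len(uv))]@np.linalg.inv(K).T@R; o=-R.T@t
    return o+d*((z-o[2])/d[:,2])[:,None]
def proj(n,p):
    K,R,t=cam(n); q=np.atleast_2d(p)@R.T+t; q=q@K.T; return q[:,:2]/q[:,2:]
def cloud(n,dep):
    K,R,t=cam(n); v,u=np.mgrid[:480,:640]
    c=np.stack([(u-K[0,2])/K[0,0]*dep,(v-K[1,2])/K[1,1]*dep,dep],-1); return (c-t)@R
def save(name,im): cv2.imwrite("pics/"+name,cv2.cvtColor(im,cv2.COLOR_RGB2BGR))
def st():
    s=monitor.get_state()
    for k in ["time","joint_positions","eef_pos","tool_rot","force","wrist_torque","grip_width"]: print(k,np.round(s[k],4))
E
python3 - <<'E'
from h import *
st()
for n in("top","scene"):
    im,d=viewer.get_image(n); save(n+"0.png",im); np.savez(n+"0",im=im,d=d)
    K,R,t=cam(n); print(n,K[0,0],-R.T@t,R[2], (d==0).mean())
E
```

```text
pics
time 0.0
joint_positions [-1.1982  0.69   -0.1945  1.5663  0.1573  0.9025 -0.2151]
eef_pos [0.2076 0.5888 0.2379]
tool_rot [-1.4998  1.5689 -1.8386]
force [ 0.2152 -0.5018 -0.1328]
wrist_torque [ 0.014   0.0267 -0.0506]
grip_width 0.0878
top 578.4651965912386 [ 0.25180152 -0.12547348  1.47174654] [ 0.18543349 -0.01043097 -0.98260145] 0.004156901041666667
scene 461.3407048640917 [1.36452676 0.20177457 0.73320301] [-0.75802005 -0.3016545  -0.57828208] 0.004065755208333333
```

View pics/top0.png

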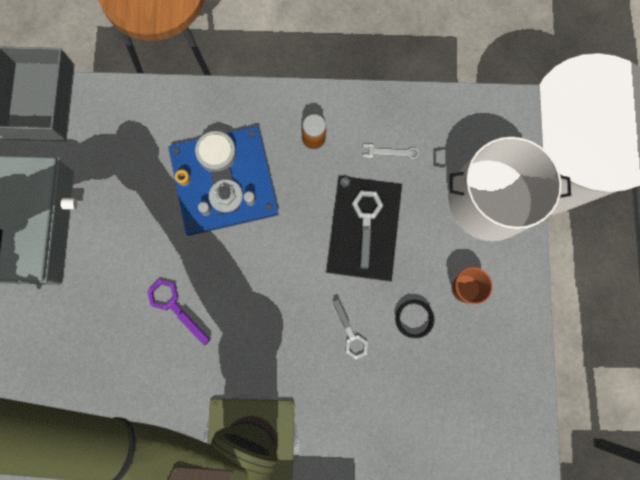

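View pics/scene0.png

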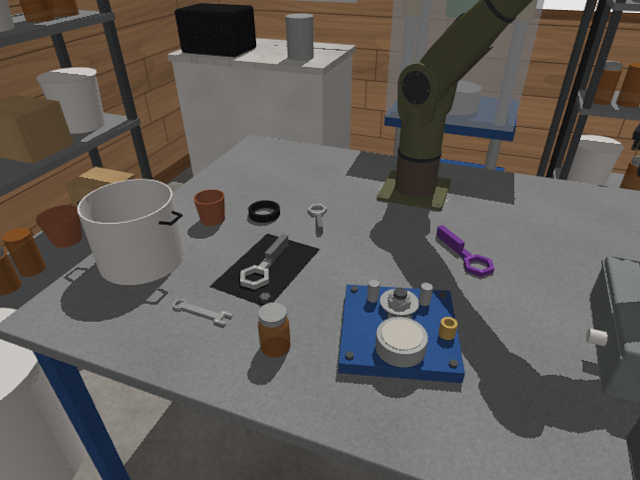

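Candidates for the spanner: the grey one on the mat (top px 367,205 to 365,265), the small grey ring spanner (345,325), and the purple one (163,295, excluded). The small open spanner is at (390,152). I choose the one on the mat, since it is the larger of the non-purple ones. A close crop and measurements come next.

Run:
```python
from h import *
f=np.load("top0.npz"); im,d=f["im"],f["d"]; P=cloud("top",d)
a=cv2.resize(im[165:290,315:415],(400,500),interpolation=cv2.INTER_CUBIC); b=cv2.resize(im[120:245,165:265],(400,500),interpolation=cv2.INTER_CUBIC)
save("crop0.png",np.hstack([a,b]))
hsv=cv2.cvtColor(im,cv2.COLOR_RGB2HSV)
def comp(m,uv0):
    n,l,s,c=cv2.connectedComponentsWithStats(m.astype(np.uint8)); 
    box=l[uv0[1]-4:uv0[1]+5,uv0[0]-4:uv0[0]+5]; k=np.bincount(box[box>0]).argmax(); return (l==k)
# bed: blue
m=comp((hsv[...,0]>100)&(hsv[...,0]<130)&(hsv[...,1]>120),(250,215)); hull=cv2.convexHull(np.argwhere(m)[:,::-1].astype(np.int32))
r=ray("top",hull[:,0],0.03)[:,:2].astype(np.float32); print("bed",cv2.minAreaRect(r*1000))
# mat
v=im.max(-1)
m=comp(v<50,(345,240)); hull=cv2.convexHull(np.argwhere(m)[:,::-1].astype(np.int32))
r=ray("top",hull[:,0],0.003)[:,:2].astype(np.float32); print("mat",cv2.minAreaRect(r*1000)); 
M=np.zeros((480,640),np.uint8); cv2.fillConvexPoly(M,hull,1)
z=P[...,2]
sp=comp((M>0)&(v>60)&(np.arange(480)[:,None]>188),(366,240))
g=sp&(z>0.027); print("grip n",g.sum(),"z",np.percentile(z[g],[10,50,90]))
r=ray("top",np.argwhere(g)[:,::-1],0.035)[:,:2].astype(np.float32); R=cv2.minAreaRect(r*1000); print("grip",R)
rg=sp&(np.arange(480)[:,None]<222)
print("ring z",np.percentile(z[rg],[10,50,90]))
cs,h=cv2.findContours(sp.astype(np.uint8),cv2.RETR_CCOMP,cv2.CHAIN_APPROX_NONE)
for c,hh in zip(cs,h[0]):
    if hh[3]>=0 and len(c)>15:
        mm=cv2.moments(c); print("hole",len(c),ray("top",[mm["m10"]/mm["m00"],mm["m01"]/mm["m00"]],0.017), mm["m00"])
np.save("sp.npy",sp)
# heights near nut
box=np.zeros_like(sp); box[165:225,190:270]=1
for lo,hi,zz,nm in [(.072,.085,.077,"77"),(.063,.0715,.067,"67"),(.044,.053,.049,"49")]:
    q=box&(z>lo)&(z<hi); n,l,s,c=cv2.connectedComponentsWithStats(q.astype(np.uint8))
    for i in range(1,n):
        if s[i,4]>8: print(nm,s[i,4],c[i].round(1),ray("top",c[i],zz).round(4))
```

```text
bed ((647.8615112304688, 97.29672241210938), (244.30946350097656, 239.9073486328125), 14.984183311462402)
mat ((538.7610473632812, -271.7184753417969), (163.22555541992188, 254.37875366210938), 83.8935775756836)
grip n 282 z [0.0322645  0.03611159 0.04038724]
grip ((508.9479675292969, -277.947265625), (31.380403518676758, 158.5682830810547), 77.14163970947266)
ring z [0.00236439 0.01557741 0.02119764]
hole 50 [[ 0.59503744 -0.27744121  0.017     ]] 236.0
77 106 [223.5 193.4] [[0.5995 0.0853 0.077 ]]
77 83 [248.2 196.7] [[0.5929 0.0238 0.077 ]]
77 80 [202.8 207.1] [[0.5633 0.1344 0.077 ]]
67 56 [213.9 166.2] [[0.6717 0.1146 0.067 ]]
67 122 [224.6 194.8] [[0.5985 0.0838 0.067 ]]
67 11 [205.3 211.5] [[0.5545 0.1295 0.067 ]]
49 637 [224.4 190.6] [[0.6139 0.0878 0.049 ]]
```

View pics/crop0.png

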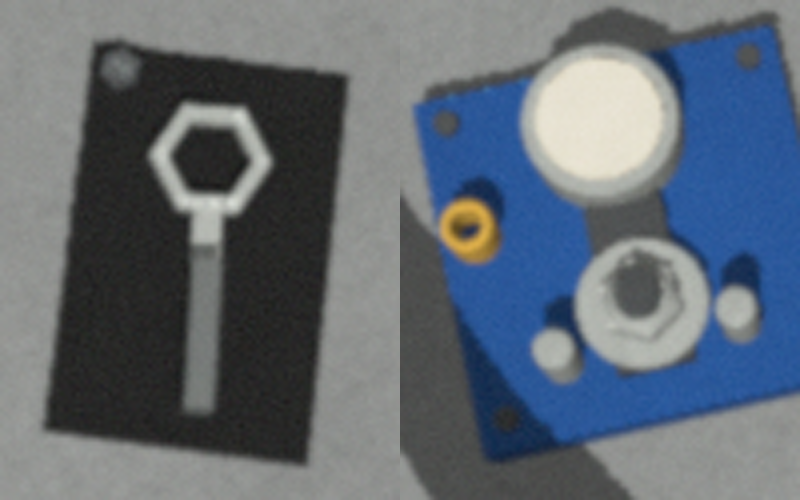

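The crop confirms the large grey ring spanner on the mat: ring at px (367,205), bar end at (364,268). The nut sits between its posts at (225,193), with the bed yawed about 15°. Next I need the nut's hexagon orientation and the spanner axis.

Run:
```python
from h import *
from scipy.spatial.transform import Rotation as Ro
sp=np.load("sp.npy"); N=np.array([.5997,.0848]); H=.064
outs=[]
for n in("top","scene"):
    f=np.load(n+"0.npz"); im=f["im"]
    g=np.linspace(-.045,.045,400); X,Y=np.meshgrid(g,g)   # image right=-y, up=+x
    pts=np.stack([N[0]-Y,N[1]-X,np.full_like(X,H)],-1).reshape(-1,3)
    uv=proj(n,pts).reshape(400,400,2).astype(np.float32)
    w=cv2.remap(im,uv[...,0],uv[...,1],cv2.INTER_CUBIC); w=cv2.normalize(w,None,0,255,cv2.NORM_MINMAX)
    for a in range(0,360,30):
        p=(int(200+190*np.sin(np.radians(a))),int(200-190*np.cos(np.radians(a)))); cv2.circle(w,p,3,(255,0,0),-1)
    outs.append(w)
save("nut0.png",np.hstack(outs))
# spanner axis from bar rows (plane z=.035) and neck
q=[]
for r in range(230,266):
    c=np.where(sp[r])[0]; q.append([(c.min()+c.max())/2,r])
q=np.array(q); p=ray("top",q,.035)[:,:2]; k=np.polyfit(p[:,0],p[:,1],1); print("bar slope deg",np.degrees(np.arctan(k[0])),"y at x=.49",np.polyval(k,.49), "rows",np.where(sp.any(1))[0][[0,-1]])
print("bar end/neck x", ray("top",[[366,226.5],[364.5,268]],.035))
ring=np.argwhere(sp&(np.arange(480)[:,None]<219))[:,::-1].astype(np.int32); h=cv2.convexHull(ring)
rp=ray("top",h[:,0],.017)[:,:2].astype(np.float32); print("ring circle",cv2.minEnclosingCircle(rp*1000), cv2.minAreaRect(rp*1000))
s=monitor.get_state(); print(Ro.from_euler("xyz",s["tool_rot"]).as_matrix().round(3))
```

```text
bar slope deg -2.522822612155998 y at x=.49 -0.27228380429654 rows [190 268]
bar end/neck x [[ 0.53367345 -0.27292901  0.035     ]
 [ 0.42790303 -0.26991176  0.035     ]]
ring circle ((595.6246337890625, -277.9566650390625), 42.40302276611328) ((596.6778564453125, -276.96405029296875), (74.2452163696289, 82.82608795166016), 1.539391040802002)
[[-0.     0.332  0.943]
 [-0.002  0.943 -0.332]
 [-1.    -0.002  0.   ]]
```

View pics/nut0.png

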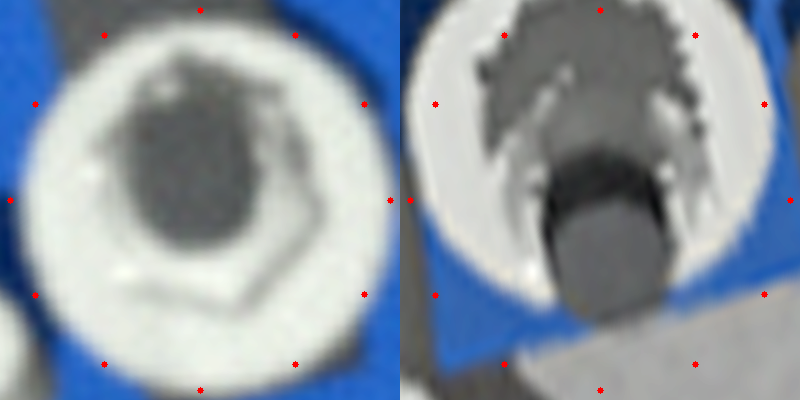

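The rectified nut view (left panel) shows hexagon corners at about (240,312) and (323,212) around the centre (200,200). The flats therefore face about 169° and 229° in world yaw. The handle can start at about 229°, which is 34° from bed -x. Now I move above the bar.

move_arm(motion=[[8.8,0,-27,40.5,-17],[8.8,0,-27,40.5,-17],[8.8,0,-27,40.5,-17],[8.8,0,-27,40.5,-17],[8.8,0,-27,40.5,-17],[8.8,0,-27,40.5,-17],[8.8,0,-27,40.5,-17],[8.8,0,-27,40.5,-17],[8.8,0,-27,40.5,-17],[8.8,0,-27,40.5,-17]])

```text
time: 1.1
eef_pos: [0.5016, 0.1964, 0.2383]
tool_rot: [-1.59, 1.569, -1.635]
force: [0.2, 0.4, 0.2]
grip_width: 0.0879
```

```bash
cat >> h.py <<'E'
from scipy.spatial.transform import Rotation as Ro
def goto(x,y,z,yaw):
    "tool-frame shift cm and turn deg from measured pose to target; yaw = world angle of tool y, deg"
    s=monitor.get_state(); R=Ro.from_euler("xyz",s["tool_rot"]).as_matrix(); d=np.array([x,y,z])-s["eef_pos"]
    cy=np.degrees(np.arctan2(R[1,1],R[0,1])); tn=-(yaw-cy); tn=(tn+180)%360-180
    print("pos",np.round(s["eef_pos"],4),"yaw",round(cy,2),"tilt",R[2].round(3),"q7",round(s["joint_positions"][6],2),"t",s["time"],"F",np.round(s["force"],2),"T",np.round(s["wrist_torque"],3),"w",round(float(s["grip_width"]),4))
    print("SHIFT cm",(R.T@d*100).round(2),"TURN",round(tn,2))
E
python3 -c "
from h import *
goto(.492,-.2724,.08,87.5)"
```

```text
pos [0.5016 0.1964 0.2383] yaw 87.39 tilt [-1.    -0.002 -0.   ] q7 0.8 t 1.1 F [0.16 0.39 0.25] T [ 0.063  0.051 -0.004] w 0.0879
SHIFT cm [ 15.91 -46.85   1.18] TURN -0.11
```

move_arm(motion=[[8.8,0,-46.9,1.2,0],[8.8,0,-46.9,1.2,0],[8.8,0,-46.9,1.2,0],[8.8,0,-46.9,1.2,0],[8.8,0,-46.9,1.2,0],[8.8,0,-46.9,1.2,0],[8.8,0,-46.9,1.2,0],[8.8,2,-46.9,1.2,0],[8.8,7,-46.9,1.2,0],[8.8,12,-46.9,1.2,0],[8.8,16,-46.9,1.2,0],[8.8,16,-46.9,1.2,0]])

```text
time: 2.3
eef_pos: [0.4894, -0.2697, 0.0747]
tool_rot: [2.905, 1.565, 2.861]
force: [-0.3, 0.5, 0.8]
grip_width: 0.0879
```

```bash
python3 -c "
from h import *
goto(.492,-.2724,.0085,87.5)
im,d=viewer.get_image('scene'); save('s1.png',cv2.resize(im[200:320,180:340],(640,480),interpolation=cv2.INTER_CUBIC))"
```

```text
pos [ 0.4894 -0.2697  0.0747] yaw 87.46 tilt [-1.     0.001 -0.006] q7 1.52 t 2.3 F [-0.33  0.48  0.83] T [ 0.019  0.003 -0.007] w 0.0879
SHIFT cm [ 6.61 -0.26  0.31] TURN -0.04
```

View pics/s1.png

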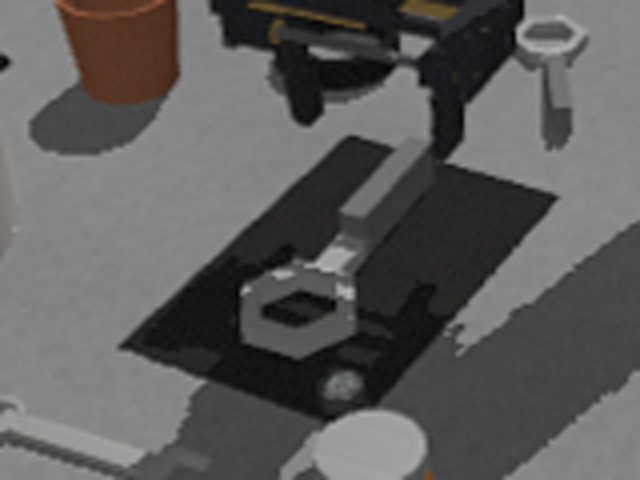

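The fingers straddle the bar: fingers at (300,100) and (445,135) in the crop, bar end at (415,150). Descend and grip.

move_arm(motion=[[8.8,3,-0.2,0.3,0],[8.8,5,-0.2,0.3,0],[8.8,6.2,-0.2,0.3,0],[8.8,6.6,-0.2,0.3,0],[8.8,6.6,-0.2,0.3,0],[1.5,6.6,-0.2,0.3,0],[1.5,6.6,-0.2,0.3,0],[1.5,6.6,-0.2,0.3,0],[1.5,6.6,-0.2,0.3,0],[1.5,6.6,-0.2,0.3,0],[1.5,6.6,-0.2,0.3,0]], newtons=45)

```text
time: 3.45
eef_pos: [0.4952, -0.271, 0.0128]
tool_rot: [0.399, 1.571, 0.357]
force: [0.9, -0.1, -0.9]
grip_width: 0.0419
```

```bash
python3 -c "
from h import *
goto(.492,-.2724,.0085,87.5)"
```

```text
pos [ 0.4952 -0.271   0.0128] yaw 87.59 tilt [-1.  0.  0.] q7 1.48 t 3.45 F [ 0.86 -0.08 -0.93] T [ 0.079 -0.008 -0.025] w 0.0419
SHIFT cm [ 0.43 -0.16 -0.31] TURN 0.09
```

move_arm(motion=[[3.5,0.3,0,0,0],[1.5,0.3,0,0,0],[1.5,0.3,0,0,0],[1.5,0.3,0,0,0],[1.5,0.3,0,0,0],[1.5,0.3,0,0,0],[1.5,0.3,0,0,0]], newtons=45)

```text
time: 4.15
eef_pos: [0.4949, -0.2709, 0.0095]
tool_rot: [2.618, 1.57, 2.576]
force: [0.2, 0.4, -2.6]
grip_width: 0.0176
```

```bash
python3 -c "
from h import *
goto(.492,-.2724,.0085,87.5);goto(.492,-.2724,.0085,87.5)"
```

```text
pos [ 0.4949 -0.2709  0.0095] yaw 87.58 tilt [-1.  0. -0.] q7 1.48 t 4.15 F [ 0.21  0.37 -2.6 ] T [-0.009 -0.009 -0.012] w 0.0176
SHIFT cm [ 0.1  -0.16 -0.29] TURN 0.08
pos [ 0.4949 -0.2709  0.0095] yaw 87.58 tilt [-1.  0. -0.] q7 1.48 t 4.15 F [ 0.21  0.37 -2.6 ] T [-0.009 -0.009 -0.012] w 0.0176
SHIFT cm [ 0.1  -0.16 -0.29] TURN 0.08
```

move_arm(motion=[[1.5,-1,0,0,0],[1.5,-4,0,0,0],[1.5,-8,0,0,0],[1.5,-12,0,0,0],[1.5,-15,0,0,0],[1.5,-15,0,0,0],[1.5,-15,0,0,0]])

```text
time: 4.85
eef_pos: [0.4946, -0.271, 0.16]
tool_rot: [-1.517, 1.57, -1.56]
force: [0.2, 0.6, -4.1]
grip_width: 0.0176
```

```bash
python3 -c "
from h import *
goto(.533,.008,.16,139)"
```

```text
pos [ 0.4946 -0.271   0.16  ] yaw 87.58 tilt [-1. -0.  0.] q7 1.58 t 4.85 F [ 0.25  0.61 -4.09] T [0.018 0.099 0.003] w 0.0176
SHIFT cm [-1.000e-02  2.804e+01  2.660e+00] TURN -51.42
```

move_arm(motion=[[1.5,0,2,0.2,-4],[1.5,0,6,0.6,-10],[1.5,0,10,1,-17],[1.5,0,14,1.4,-25],[1.5,0,18,1.8,-32],[1.5,0,22,2.2,-40],[1.5,0,25,2.4,-46],[1.5,0,27,2.6,-50],[1.5,0,28,2.7,-51.4],[1.5,0,28,2.7,-51.4],[1.5,0,28,2.7,-51.4],[1.5,0,28,2.7,-51.4]])

```text
time: 6.05
eef_pos: [0.5335, 0.0053, 0.1594]
tool_rot: [-2.902, 1.569, -2.051]
force: [-0.1, -0.0, -3.3]
grip_width: 0.0178
```

Run:
```python
from h import *
goto(.533,.008,.12,139)
for n in("top","scene"):
    im,d=viewer.get_image(n); np.savez(n+"1",im=im,d=d)
    u=proj(n,[[.5997,.0848,.153]])[0].round().astype(int); print(n,u)
    c=im[max(u[1]-50,0):u[1]+50,u[0]-40:u[0]+40]; save(n+"c1.png",cv2.resize(c,(400,500),interpolation=cv2.INTER_CUBIC))
a=cv2.imread("pics/topc1.png");b=cv2.imread("pics/scenec1.png");cv2.imwrite("pics/c1.png",np.hstack([a,b]))
```

```text
pos [0.5335 0.0053 0.1594] yaw 138.78 tilt [-1.    -0.    -0.002] q7 1.75 t 6.05 F [-0.1  -0.   -3.33] T [-0.036  0.139  0.017] w 0.0178
SHIFT cm [3.94 0.22 0.18] TURN -0.22
top [219 185]
scene [404 263]
```

View pics/c1.png

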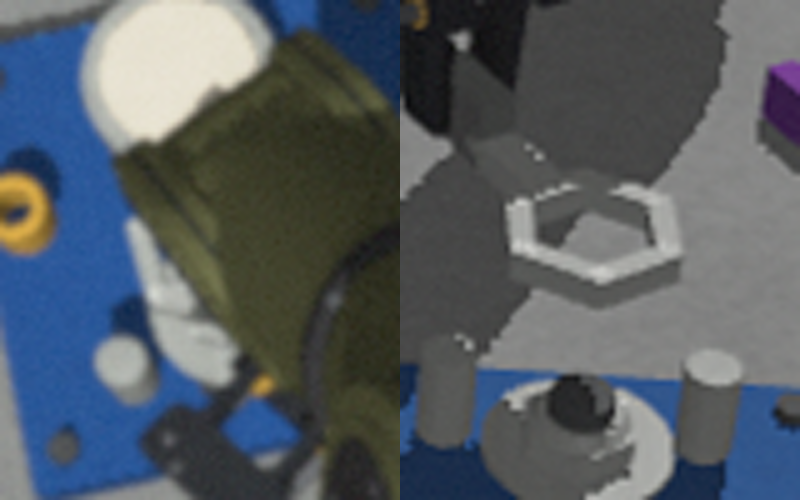

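The top view is occluded by the arm. The scene view shows the ring (corners about (510,250), (600,275), (680,240)) above the nut. I'll measure the ring centre relative to the TCP from that view.

Run:
```python
from h import *
f=np.load("scene1.npz"); im,d=f["im"],f["d"]; P=cloud("scene",d); zt=.1594-.0065+.014
s=monitor.get_state(); tcp=np.array(s["eef_pos"])[:2]
near=np.hypot(P[...,0]-.6,P[...,1]-.083)<.055
m=near&(P[...,2]>.142)&(P[...,2]<.18)
print(m.sum(), np.percentile(P[m][:,2],[5,50,95]))
for nm,mm in(("bright top",m&(im.min(-1)>150)),("all",m)):
    uv=np.argwhere(mm)[:,::-1]; q=ray("scene",uv,zt)[:,:2]
    h=cv2.convexHull((q*1000).astype(np.float32)); print(nm,len(uv),cv2.minEnclosingCircle(h)); 
    if nm[0]=="b":
        print(cv2.approxPolyDP(h,3,True)[:,0].round(1).tolist())
        # hole: enclosed in bright+shade ring
uv=np.argwhere(m)[:,::-1]
M=m.astype(np.uint8); cs,hh=cv2.findContours(M,cv2.RETR_CCOMP,cv2.CHAIN_APPROX_NONE)
for c,x in zip(cs,hh[0]):
    if x[3]>=0 and len(c)>12:
        q=(ray("scene",c[:,0],zt)[:,:2]*1000).astype(np.float32); mo=cv2.moments(q.reshape(-1,1,2)); print("hole",len(c),mo["m10"]/mo["m00"],mo["m01"]/mo["m00"],cv2.minAreaRect(q))
# pixel grid for viewing
u=proj("scene",[[.5997,.0848,.153]])[0].round().astype(int)
print("nut proj",proj("scene",[[.5997,.0848,.077]]))
# line fits impossible here; print posts/stud from scene for cross-calibration
g=np.load("scene0.npz"); Q=cloud("scene",g["d"])
mm=(np.hypot(Q[...,0]-.59,Q[...,1]-.082)<.085)&(Q[...,2]>.0735)&(Q[...,2]<.081); n,l,st_,c=cv2.connectedComponentsWithStats(mm.astype(np.uint8))
for i in range(1,n):
    if st_[i,4]>15: print(st_[i,4],ray("scene",c[i],.077)[0].round(4))
```

```text
686 [0.15547384 0.16637927 0.1692428 ]
bright top 194 ((599.6812744140625, 80.63720703125), 38.0311164855957)
[[628.7999877929688, 56.20000076293945], [634.4000244140625, 88.0999984741211], [615.7999877929688, 110.19999694824219], [606.5, 116.4000015258789], [570.5, 105.0999984741211], [567.7999877929688, 91.9000015258789], [578.0, 64.5999984741211], [595.5999755859375, 47.70000076293945]]
all 686 ((605.341552734375, 71.85997009277344), 52.51523208618164)
hole 53 609.0280665890764 80.83738414806989 ((609.0062866210938, 80.14854431152344), (47.00331115722656, 35.47754669189453), 79.01317596435547)
nut proj [[400.25599939 291.25906025]]
81 [0.5963 0.023  0.077 ]
83 [0.5665 0.1344 0.077 ]
112 [0.6038 0.0846 0.077 ]
```

move_arm(motion=[[1.5,2,0.1,0.4,0],[1.5,4,0.1,0.4,0],[1.5,6,0.1,0.4,0],[1.5,6.9,0.1,0.4,0],[1.5,6.9,0.1,0.4,0],[1.5,6.9,0.1,0.4,0]])

```text
time: 6.75
eef_pos: [0.5362, 0.0112, 0.0912]
tool_rot: [-0.638, 1.57, 0.216]
force: [-0.1, -0.4, -3.4]
grip_width: 0.0176
```

```bash
cat > look.py <<'E'
from h import *
import sys
nm=sys.argv[1]; s=monitor.get_state(); goto(*s["eef_pos"],139)
im,d=viewer.get_image("scene"); np.savez(nm,im=im,d=d)
u=proj("scene",[[.5997,.0848,.08]])[0].round().astype(int); print("origin px",u-[50,40])
c=im[u[1]-40:u[1]+35,u[0]-50:u[0]+50]; save(nm+".png",cv2.resize(c,(800,600),interpolation=cv2.INTER_CUBIC))
E
python3 look.py n2
```

```text
pos [0.5362 0.0112 0.0912] yaw 138.96 tilt [-1.    -0.     0.001] q7 1.65 t 6.75 F [-0.14 -0.36 -3.4 ] T [-0.005  0.111  0.007] w 0.0176
SHIFT cm [0. 0. 0.] TURN -0.04
origin px [350 250]
```

View pics/n2.png

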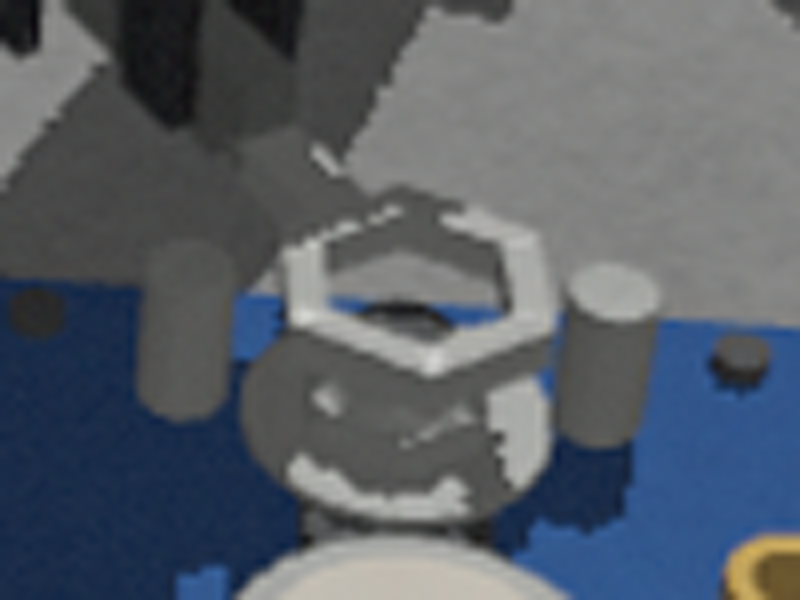

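Run:
```python
from h import *
def c(p): return (np.array(p,float)+.5)/8-.5+[350,250]
zt=.0912-.0065+.014
o=ray("scene",c([[433,374],[553,325],[540,233],[415,184],[287,250],[288,318]]),zt)[:,:2]
i=ray("scene",c([[433,346],[506,311],[503,250],[403,222],[328,258],[325,303]]),zt)[:,:2]
for q in(o,i):
    m=q.mean(0); v=q-m; a=np.degrees(np.arctan2(v[:,1],v[:,0])); print(m.round(4),(np.hypot(*v.T)*1000).round(1),a.round(1),"hexang mod60",np.degrees(np.angle(np.exp(6j*np.radians(a)).sum()))/6)
P=ray("scene",c([[190,257],[613,292]]),.077)[:,:2]; print(P, P.mean(0)+.023*np.array([np.cos(np.radians(15)),np.sin(np.radians(15))]), np.hypot(*(P[0]-P[1])))
```

```text
[0.6022 0.0871] [37.7 37.3 40.  40.7 35.9 39.6] [  18.2   80.7  139.3 -165.5  -89.4  -46.2] hexang mod60 19.184014699910353
[0.6032 0.0865] [26.1 25.  28.  24.7 24.2 26.7] [  22.4   81.4  137.8 -158.9  -92.8  -50. ] hexang mod60 20.20879144882188
[[0.58885986 0.02172192]
 [0.56299882 0.13377226]] [0.59814564 0.08369993] 0.11499597046216477
```

move_arm(motion=[[1.5,0,0,-0.36,0],[1.5,0.8,0,-0.36,0],[1.5,1.4,0,-0.36,0],[1.5,1.8,0,-0.36,0],[1.5,2.0,0,-0.36,0],[1.5,2.2,0,-0.36,0],[1.5,2.2,0,-0.36,0]])

```text
time: 7.5
eef_pos: [0.5334, 0.0088, 0.0685]
tool_rot: [1.255, 1.571, 2.11]
force: [-0.8, 0.3, -2.7]
grip_width: 0.0176
```

```bash
python3 -c "
from h import *
goto(.533,.008,.0555,139)"
```

```text
pos [0.5334 0.0088 0.0685] yaw 139.0 tilt [-1.  0.  0.] q7 1.62 t 7.5 F [-0.83  0.26 -2.72] T [ 0.002  0.09  -0.018] w 0.0176
SHIFT cm [ 1.3  -0.02 -0.09] TURN 0.0
```

move_arm(motion=[[1.5,0.2,0,0,0],[1.5,0.4,0,0,0],[1.5,0.6,0,0,0],[1.5,0.6,0,0,0]])

```text
time: 7.9
eef_pos: [0.5338, 0.009, 0.0626]
tool_rot: [0.03, 1.57, 0.886]
force: [1.1, 0.3, -3.4]
grip_width: 0.0174
```

```bash
python3 -c "
from h import *
goto(.533,.008,.0555,139)"
```

```text
pos [0.5338 0.009  0.0626] yaw 139.0 tilt [-1.     0.     0.001] q7 1.62 t 7.9 F [ 1.14  0.33 -3.44] T [ 0.223 -0.131 -0.034] w 0.0174
SHIFT cm [ 0.71 -0.01 -0.13] TURN -0.0
```

move_arm(motion=[[1.5,0.2,0,0,0],[1.5,0.4,0,0,0],[1.5,0.55,0,0,0],[1.5,0.65,0,0,0],[1.5,0.65,0,0,0]])

```text
time: 8.4
eef_pos: [0.5337, 0.0091, 0.0562]
tool_rot: [-0.024, 1.57, 0.832]
force: [1.3, 2.6, -2.6]
grip_width: 0.0178
```

```bash
python3 look.py n3; python3 -c "
from h import *
goto(.533,.008,.0555,139)"
```

```text
pos [0.5337 0.0091 0.0562] yaw 139.0 tilt [-1.    -0.     0.001] q7 1.61 t 8.4 F [ 1.29  2.64 -2.57] T [ 0.488 -0.286 -0.087] w 0.0178
SHIFT cm [0. 0. 0.] TURN 0.0
origin px [350 250]
pos [0.5337 0.009  0.0562] yaw 139.0 tilt [-1.    -0.     0.001] q7 1.61 t 8.45 F [ 2.05  2.22 -3.3 ] T [ 0.535 -0.301 -0.011] w 0.0176
SHIFT cm [ 0.07 -0.01 -0.13] TURN 0.0
```

View pics/n3.png

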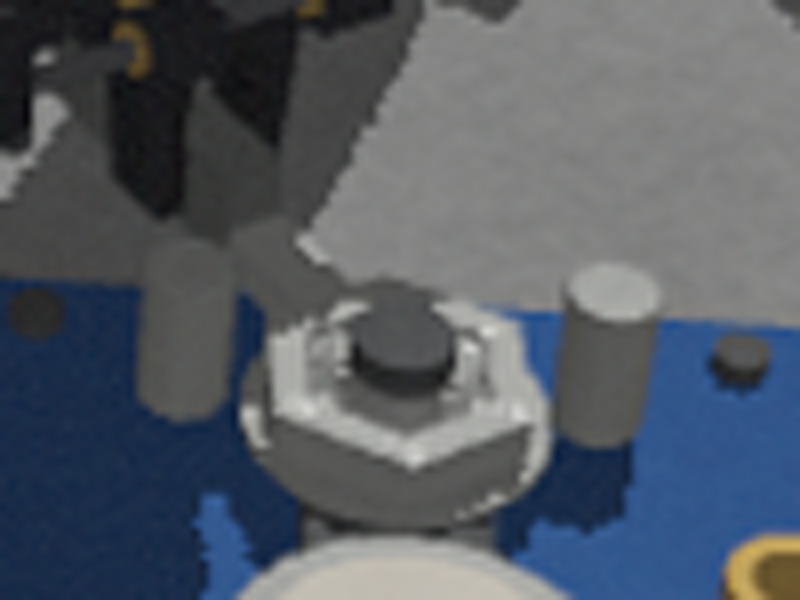

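The spanner is on the nut: ring around the stud at (405,340), washer rim visible below. The TCP height gives the underside at about 0.050 m, so it is seated. I'll ease it toward centre and start the clockwise swing.

move_arm(motion=[[1.5,0.05,0,0.08,0],[1.5,0.05,0,0.08,0],[1.5,0.05,0.35,0.09,2],[1.5,0.05,0.69,0.1,4],[1.5,0.05,1.04,0.13,6],[1.5,0.05,1.39,0.18,8],[1.5,0.05,1.73,0.23,10],[1.5,0.05,2.07,0.3,12],[1.5,0.05,2.07,0.3,12]])

```text
time: 9.35
eef_pos: [0.5203, 0.025, 0.0558]
tool_rot: [-0.267, 1.57, 0.38]
force: [2.4, 2.2, -3.8]
grip_width: 0.0178
```

```bash
cat >> h.py <<'E'
NUT=np.array([.5995,.0847])
def tq():
    s=monitor.get_state(); F=np.array(s["force"]); r=np.array(s["eef_pos"])[:2]-NUT; T=s["wrist_torque"]
    R=Ro.from_euler("xyz",s["tool_rot"]).as_matrix()
    psi=np.degrees(np.arctan2(r[1],r[0]))%360; mF=-(r[0]*F[1]-r[1]*F[0])
    print("t",s["time"],"d",np.hypot(*r).round(4),"z",round(s["eef_pos"][2],4),"psi",round(psi,2),"yaw+90",round(np.degrees(np.arctan2(R[1,1],R[0,1]))+90,2),"Ftool",(R.T@F).round(2),"T",np.round(T,3),"M_F",round(mF,3),"M_T",-round(T[2],3),"hand on nut cw",round(-(mF-T[2]),3))
E
python3 -c "
from h import *
tq()"
```

```text
t 9.35 d 0.0992 z 0.0558 psi 216.99 yaw+90 217.03 Ftool [3.77 0.33 3.21] T [ 0.43  -0.427  0.022] M_F 0.032 M_T -0.022 hand on nut cw -0.01
```

move_arm(motion=[[1.5,0,0.69,0.1,4],[1.5,0,1.39,0.18,8],[1.5,0,2.07,0.3,12],[1.5,0,2.07,0.3,12]])

```text
time: 9.75
eef_pos: [0.5095, 0.0431, 0.0558]
tool_rot: [-2.414, 1.57, -1.977]
force: [0.8, 1.7, -2.1]
grip_width: 0.0176
```

```bash
python3 -c "
from h import *
tq()"
```

```text
t 9.75 d 0.0991 z 0.0558 psi 204.79 yaw+90 205.06 Ftool [2.06 1.24 1.47] T [ 0.129 -0.32   0.021] M_F 0.124 M_T -0.021 hand on nut cw -0.103
```

move_arm(motion=[[1.5,0,0.69,0.05,4],[1.5,0,1.39,0.15,8],[1.5,0,2.07,0.27,12],[1.5,0,2.74,0.43,16],[1.5,0,3.4,0.65,20],[1.5,0,4.05,0.91,24],[1.5,0,4.67,1.21,28],[1.5,0,5.27,1.56,32],[1.5,0,5.27,1.56,32]])

```text
time: 10.65
eef_pos: [0.5011, 0.0976, 0.0556]
tool_rot: [-3.046, 1.57, 3.118]
force: [-0.4, 1.8, -1.8]
grip_width: 0.0177
```

```bash
cat >> h.py <<'E'
def tqa(n=5):
    S=[]
    for i in range(n):
        viewer.get_image("scene"); s=monitor.get_state(); R=Ro.from_euler("xyz",s["tool_rot"]).as_matrix(); F=np.array(s["force"]); r=np.array(s["eef_pos"])[:2]-NUT
        S.append([r[0]*F[1]-r[1]*F[0],s["wrist_torque"][2],*(R.T@F)])
    S=np.array(S); print("avg rxF,Tz,Ftool",S.mean(0).round(3),"std",S.std(0).round(3),"cw torque",S[:,:2].sum(1).mean().round(3))
E
python3 -c "
from h import *
tqa();tq()"
```

```text
avg rxF,Tz,Ftool [-0.332  0.295  2.588  3.358 -1.047] std [0.059 0.027 0.485 0.598 0.453] cw torque -0.037
t 10.9 d 0.0992 z 0.0556 psi 172.78 yaw+90 173.1 Ftool [ 2.62  2.8  -1.27] T [0.777 0.149 0.264] M_F 0.277 M_T -0.264 hand on nut cw -0.013
```

move_arm(motion=[[1.5,0,0.4,0,2],[1.5,0,0.8,0.02,4],[1.5,0,1.49,0.1,8],[1.5,0,2.17,0.22,12],[1.5,0,2.84,0.38,16],[1.5,0,3.17,0.48,18],[1.5,0,3.17,0.48,18]])

```text
time: 11.6
eef_pos: [0.5099, 0.1284, 0.0556]
tool_rot: [-2.266, 1.57, -2.702]
force: [-1.4, 2.4, -3.1]
grip_width: 0.0176
```

```bash
sed -i 's/NUT=.*/NUT=np.array([.5997,.0858])/' h.py; python3 -c "
from h import *
tqa();tq()"; python3 look.py n4
```

```text
avg rxF,Tz,Ftool [-0.277  0.225  2.377  2.808 -2.923] std [0.036 0.009 0.51  0.366 0.676] cw torque -0.053
t 11.85 d 0.0993 z 0.0557 psi 154.74 yaw+90 155.01 Ftool [ 1.93  2.17 -4.13] T [0.817 0.401 0.226] M_F 0.214 M_T -0.226 hand on nut cw 0.012
pos [0.5099 0.1282 0.0557] yaw 65.01 tilt [-1.     0.    -0.001] q7 0.65 t 11.85 F [-2.83  3.72 -1.93] T [0.817 0.401 0.226] w 0.0175
SHIFT cm [0. 0. 0.] TURN -73.99
origin px [350 250]
```

View pics/n4.png

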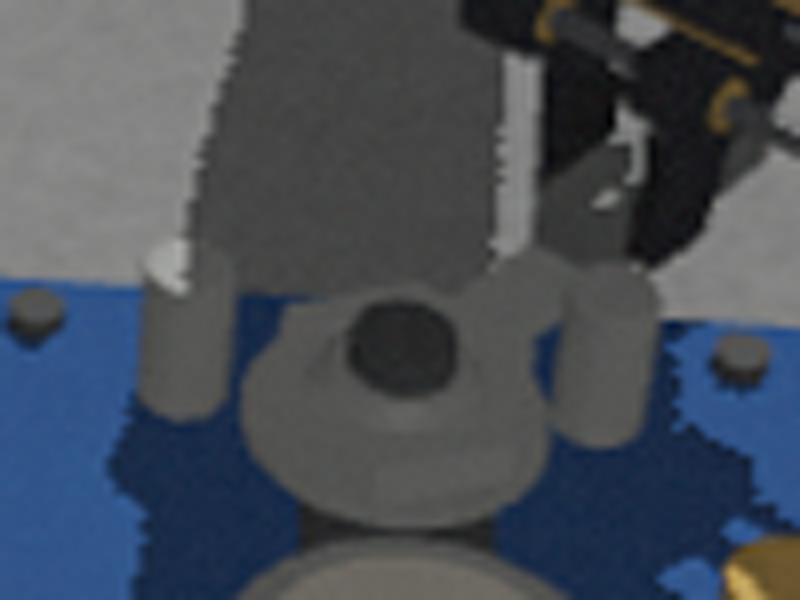

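The ring is still seated around the stud (400,345), with the handle now at 155° and about 5 mm clear of the right post. Next: ease back, lift 24 mm above the hexagon (staying around the stud), rotate back 65° and re-seat.

move_arm(motion=[[1.5,0,-0.77,-0.06,-5],[1.5,-0.6,-0.77,-0.06,-5],[1.5,-1.5,-0.77,-0.06,-5],[1.5,-2.5,-0.77,-0.06,-5],[1.5,-2.5,-1.97,0.12,-12],[1.5,-2.5,-3.14,0.44,-19],[1.5,-2.5,-4.26,0.91,-26],[1.5,-2.5,-5.32,1.51,-33],[1.5,-2.5,-6.3,2.23,-40],[1.5,-2.5,-7.18,3.06,-47],[1.5,-2.5,-7.95,4.0,-54],[1.5,-2.5,-8.52,4.87,-60]])

```text
time: 13.1
eef_pos: [0.5188, 0.0285, 0.0816]
tool_rot: [-1.754, 1.569, -1.141]
force: [0.3, -1.0, -3.4]
grip_width: 0.0177
```

```bash
python3 -c "
from h import *
tq()"
```

```text
t 13.1 d 0.0991 z 0.0816 psi 215.34 yaw+90 215.1 Ftool [ 3.42 -0.96 -0.28] T [ 0.04   0.045 -0.006] M_F -0.096 M_T 0.006 hand on nut cw 0.09
```

move_arm(motion=[[1.5,0,-0.87,0.04,-5],[1.5,0,-0.87,0.04,-5],[1.5,0.6,-0.87,0.04,-5],[1.5,1.0,-0.87,0.04,-5],[1.5,1.3,-0.87,0.04,-5],[1.5,1.6,-0.87,0.04,-5],[1.5,1.6,-0.87,0.04,-5]])

```text
time: 13.8
eef_pos: [0.5232, 0.023, 0.0647]
tool_rot: [-2.813, 1.57, -2.115]
force: [-2.9, -2.8, 3.3]
grip_width: 0.0178
```

```bash
python3 -c "
from h import *
goto(.5236,.022,.0555,130);tq()"
```

```text
pos [0.5232 0.023  0.0647] yaw 129.96 tilt [-1.    -0.    -0.001] q7 1.47 t 13.8 F [-2.92 -2.82  3.33] T [-0.134  0.176 -0.09 ] w 0.0178
SHIFT cm [ 0.92 -0.1  -0.03] TURN -0.04
t 13.8 d 0.099 z 0.0647 psi 219.37 yaw+90 219.96 Ftool [-3.33 -0.29 -4.05] T [-0.134  0.176 -0.09 ] M_F -0.033 M_T 0.09 hand on nut cw -0.058
```

move_arm(motion=[[1.5,-0.4,0,0,0],[1.5,-0.4,0.35,-0.12,2],[1.5,-0.2,0.35,-0.12,2],[1.5,0,0.35,-0.12,2],[1.5,0,0.35,-0.12,2]])

```text
time: 14.3
eef_pos: [0.5207, 0.0254, 0.0647]
tool_rot: [0.02, 1.57, 0.683]
force: [-1.8, -0.4, 2.6]
grip_width: 0.0177
```

```bash
python3 -c "
from h import *
tqa(3);tq()"
```

```text
avg rxF,Tz,Ftool [-0.038  0.03  -2.122  0.401 -1.331] std [0.035 0.017 0.419 0.346 0.226] cw torque -0.009
t 14.45 d 0.0994 z 0.0649 psi 217.38 yaw+90 218.01 Ftool [-2.55 -0.07 -1.65] T [ 0.197 -0.007  0.017] M_F -0.009 M_T -0.017 hand on nut cw 0.027
```

move_arm(motion=[[1.5,0,0.2,-0.04,1],[1.5,0,0.37,-0.04,2],[1.5,0,0.37,-0.04,2]])

```text
time: 14.75
eef_pos: [0.5186, 0.0282, 0.0649]
tool_rot: [-0.417, 1.569, 0.211]
force: [2.0, -0.1, 1.3]
grip_width: 0.0178
```

```bash
python3 -c "
from h import *
tqa(2);tq()"
```

```text
avg rxF,Tz,Ftool [ 0.106 -0.112 -0.888 -1.076  1.543] std [0.04  0.036 0.297 0.402 0.225] cw torque -0.007
t 14.85 d 0.0995 z 0.0649 psi 215.44 yaw+90 215.99 Ftool [-1.19 -1.48  1.32] T [ 0.089 -0.641 -0.076] M_F -0.146 M_T 0.076 hand on nut cw 0.07
```

```bash
cat > ringz.py <<'E'
from h import *
s=monitor.get_state(); t=np.array(s["eef_pos"]); R=Ro.from_euler("xyz",s["tool_rot"]).as_matrix()
im,d=viewer.get_image("scene"); P=cloud("scene",d).reshape(-1,3); L=(P-t)@R   # tool frame
r=np.hypot(P[:,0]-NUT[0]-.001,P[:,1]-NUT[1]); 
m=(r>.0255)&(r<.0335)&(abs(P[:,2]-(t[2]+.0075))<.011)
A=np.c_[L[m,2],L[m,1],np.ones(m.sum())]; h=-L[m,0]   # height above TCP
for k in range(4):
    c=np.linalg.lstsq(A,h,rcond=None)[0]; e=h-A@c; g=abs(e)<2*max(e[abs(e)<.008].std(),.001); A,h=A[g],h[g]
print("n",len(h),"slope along bar/jaw",c[:2].round(3),"ring top above TCP at z=.1:",round(c[0]*.0995+c[2],4),"median z world",np.median(P[m,2]).round(4), "tcp",t.round(4))
E
python3 ringz.py
```

```text
n 182 slope along bar/jaw [0.041 0.003] ring top above TCP at z=.1: 0.0129 median z world 0.0778 tcp [0.5187 0.0281 0.0649]
```

Run:
```python
from h import *
im,d=viewer.get_image("scene"); np.savez("n5",im=im,d=d)
u=np.array([400,293]); c=im[u[1]-24:u[1]+24,u[0]-32:u[0]+32].astype(float); c=np.clip((c-30)*1.9,0,255).astype(np.uint8)
save("n5.png",cv2.resize(c,(800,600),interpolation=cv2.INTER_CUBIC))
```

```text
(no output)
```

View pics/n5.png

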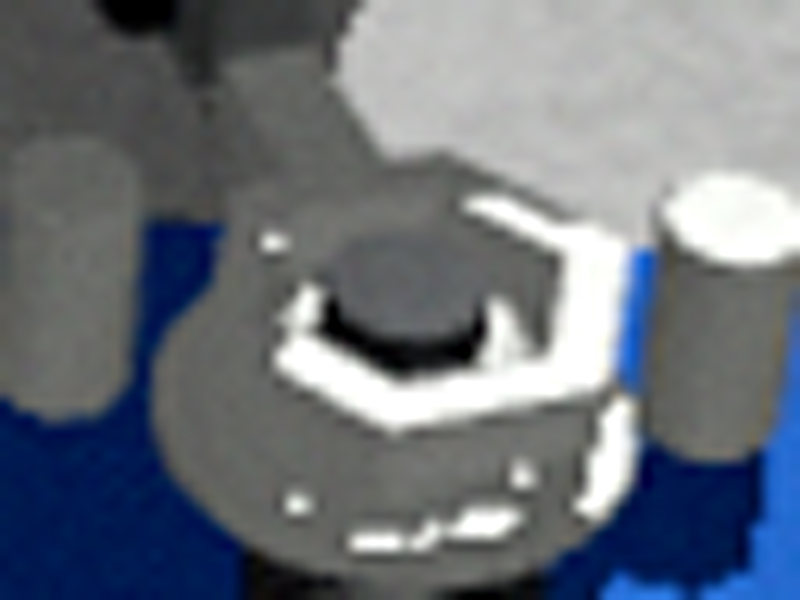

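Run:
```python
from h import *
q=np.array([[.5337,.009,229],[.5203,.025,217.03],[.5095,.0431,205.06],[.5011,.0976,173.1],[.5099,.1282,155.01]])
F=np.array([[2,2.2],[2.4,2.2],[.8,1.7],[-.6,3.4],[-1.5,3.7]])
for k in(0,.0003,.0005):
    a=np.radians(q[:,2]); A=[];b=[]
    for (x,y,_),t,f in zip(q,a,F): A+=[[1,0,np.cos(t)],[0,1,np.sin(t)]]; b+=[x+k*f[0],y+k*f[1]]
    s,res,*_=np.linalg.lstsq(np.array(A),np.array(b),rcond=None); e=np.array(b)-np.array(A)@s; print(k,s.round(4),(e*1000).round(1))
from h import *
for nm,yaw,tcp in(("n3",139,(.5337,.009,.0562)),("n4",65,(.5099,.1282,.0557)),("n5",126,(.5187,.0281,.0649))):
    P=cloud("scene",np.load(nm+".npz")["d"]).reshape(-1,3); r=np.hypot(P[:,0]-.6005,P[:,1]-.0858); m=(r>.0265)&(r<.033)&(P[:,2]>.055)&(P[:,2]<.09)
    zz=P[m,2]; dx=P[m,0]-.6; print(nm,m.sum(),np.percentile(zz,[25,50,75]).round(4),"near half",np.median(zz[dx<0]).round(4),"far",np.median(zz[dx>0]).round(4))
```

```text
0 [0.6007 0.0855 0.1007] [-0.9 -0.5  0.   0.1  0.   0.2  0.4 -0.   0.5  0.1]
0.0003 [0.6014 0.0865 0.1013] [-0.6 -0.3  0.5  0.2  0.1  0.1  0.1 -0.  -0.1  0.1]
0.0005 [0.6019 0.0871 0.1017] [-0.4 -0.2  0.8  0.3  0.2 -0.  -0.1 -0.  -0.5 -0. ]
n3 187 [0.0642 0.0653 0.0661] near half 0.0655 far 0.0651
n4 159 [0.0635 0.0644 0.0652] near half 0.0646 far 0.0643
n5 172 [0.0763 0.0776 0.0786] near half 0.0766 far 0.0783
```

The earlier seated poses fit N = (0.601, 0.086) with an arm of 0.101 m, so the ring is about 1.5 mm off in y and resting on the hexagon corners. Lift slightly, correct and re-descend.

move_arm(motion=[[1.5,-0.5,0,0,0],[1.5,-0.5,-0.5,-0.11,-2],[1.5,-0.5,-0.5,-0.11,-2],[1.5,-0.2,-0.5,-0.11,-2],[1.5,0,-0.5,-0.11,-2],[1.5,0.2,-0.5,-0.11,-2],[1.5,0.2,-0.5,-0.11,-2]])

```text
time: 15.65
eef_pos: [0.5195, 0.0232, 0.0627]
tool_rot: [3.06, 1.57, -2.56]
force: [-2.1, -1.6, 3.3]
grip_width: 0.0175
```

```bash
sed -i 's/NUT=.*/NUT=np.array([.6008,.0858])/' h.py; python3 ringz.py; python3 -c "
from h import *
tqa(2);tq()"
```

```text
n 228 slope along bar/jaw [ 0.056 -0.009] ring top above TCP at z=.1: 0.0131 median z world 0.0753 tcp [0.5195 0.0232 0.0627]
avg rxF,Tz,Ftool [-0.011 -0.016 -0.723  0.123 -2.331] std [0.035 0.001 0.51  0.347 0.063] cw torque -0.028
t 15.8 d 0.1025 z 0.0628 psi 217.66 yaw+90 218.0 Ftool [-0.21 -0.22 -2.27] T [ 0.025  0.131 -0.017] M_F -0.024 M_T 0.017 hand on nut cw 0.007
```

move_arm(motion=[[1.5,0.1,0.17,0,1],[1.5,0.2,0,0,0],[1.5,0.3,-0.17,0,-1],[1.5,0.4,0,0,0],[1.5,0.4,0,0,0]])

```text
time: 16.3
eef_pos: [0.5203, 0.0236, 0.0585]
tool_rot: [0.161, 1.57, 0.824]
force: [2.5, -0.3, -2.7]
grip_width: 0.0179
```

```bash
python3 ringz.py; python3 -c "
from h import *
tqa(2);tq()"
```

```text
n 188 slope along bar/jaw [0.042 0.003] ring top above TCP at z=.1: 0.0122 median z world 0.0704 tcp [0.5203 0.0236 0.0585]
avg rxF,Tz,Ftool [ 0.174 -0.114  3.51  -1.716  2.192] std [0.051 0.018 0.215 0.507 0.786] cw torque 0.06
t 16.45 d 0.1017 z 0.0587 psi 217.8 yaw+90 217.98 Ftool [ 3.72 -2.22  2.98] T [ 0.044 -0.445 -0.096] M_F -0.225 M_T 0.096 hand on nut cw 0.129
```

move_arm(motion=[[1.5,0.2,-0.05,0.08,0],[1.5,0.35,-0.05,0.08,0],[1.5,0.45,-0.05,0.08,0],[1.5,0.5,-0.05,0.08,0],[1.5,0.5,-0.05,0.08,0]])

```text
time: 16.95
eef_pos: [0.5207, 0.0234, 0.0536]
tool_rot: [2.352, 1.571, 3.015]
force: [1.7, 0.7, -2.8]
grip_width: 0.0174
```

```bash
python3 ringz.py; python3 -c "
from h import *
tqa(2);tq()"
```

```text
n 189 slope along bar/jaw [0.023 0.006] ring top above TCP at z=.1: 0.0121 median z world 0.0655 tcp [0.5207 0.0234 0.0536]
avg rxF,Tz,Ftool [-0.021 -0.063  3.048  0.202  0.383] std [0.069 0.    0.202 0.679 0.336] cw torque -0.084
t 17.1 d 0.1015 z 0.0537 psi 217.95 yaw+90 218.0 Ftool [ 3.25 -0.48  0.05] T [ 0.046 -0.118 -0.063] M_F -0.048 M_T 0.063 hand on nut cw -0.014
```

Fully seated again: ring-top depth reading 0.0655, the same as at the first seating, and the forces are small. Second swing.

move_arm(motion=[[1.5,0,0.53,0.01,3],[1.5,0,1.06,0.06,6],[1.5,0,1.58,0.12,9],[1.5,0,2.1,0.22,12],[1.5,0,2.53,0.32,14.5],[1.5,0,2.95,0.44,17],[1.5,0,2.95,0.44,17]])

```text
time: 17.8
eef_pos: [0.5065, 0.0497, 0.0538]
tool_rot: [-0.364, 1.57, 0.002]
force: [2.5, -0.7, -3.9]
grip_width: 0.0179
```

```bash
python3 -c "
from h import *
tqa(4);tq()"
```

```text
avg rxF,Tz,Ftool [ 0.054 -0.029  3.398 -0.533  1.962] std [0.045 0.022 0.388 0.443 0.51 ] cw torque 0.025
t 18.0 d 0.101 z 0.0538 psi 201.12 yaw+90 201.03 Ftool [ 2.89 -0.9   2.71] T [ 0.119 -0.35  -0.015] M_F -0.091 M_T 0.015 hand on nut cw 0.076
```

move_arm(motion=[[1.5,0,0.18,0,1],[1.5,0,0.35,0.01,2],[1.5,0,0.35,0.01,2]])

```text
time: 18.3
eef_pos: [0.5054, 0.0528, 0.0538]
tool_rot: [0.005, 1.57, 0.336]
force: [3.7, 0.2, -3.7]
grip_width: 0.0181
```

```bash
python3 -c "
from h import *
tqa(3);tq()"
```

```text
avg rxF,Tz,Ftool [ 0.02  -0.016  2.833 -0.192  3.425] std [0.029 0.05  0.701 0.286 0.111] cw torque 0.004
t 18.45 d 0.101 z 0.0538 psi 199.11 yaw+90 198.99 Ftool [ 1.86 -0.42  3.58] T [ 0.05  -0.628 -0.085] M_F -0.043 M_T 0.085 hand on nut cw -0.042
```

move_arm(motion=[[1.5,0,0.18,0,1],[1.5,0,0.35,0.01,2],[1.5,0,0.35,0.01,2]])

```text
time: 18.75
eef_pos: [0.5042, 0.0562, 0.0538]
tool_rot: [-0.034, 1.57, 0.262]
force: [3.3, 0.0, -2.9]
grip_width: 0.0175
```

```bash
python3 -c "
from h import *
tqa(3);tq()"
```

```text
avg rxF,Tz,Ftool [ 0.048 -0.014  3.365 -0.466  3.708] std [0.04  0.005 0.291 0.394 0.316] cw torque 0.034
t 18.9 d 0.101 z 0.0537 psi 197.06 yaw+90 197.0 Ftool [ 3.7  -0.79  3.76] T [ 0.154 -0.714 -0.02 ] M_F -0.08 M_T 0.02 hand on nut cw 0.06
```

move_arm(motion=[[1.5,0,0.22,0.1,1.25],[1.5,0,0.44,0.11,2.5],[1.5,0,0.44,0.11,2.5]])

```text
time: 19.2
eef_pos: [0.5031, 0.0605, 0.0537]
tool_rot: [-2.969, 1.57, -2.717]
force: [2.3, -0.6, -2.1]
grip_width: 0.0179
```

```bash
python3 -c "
from h import *
tqa(3);tq()"
```

```text
avg rxF,Tz,Ftool [ 0.05  -0.014  2.405 -0.496  1.607] std [0.055 0.007 0.095 0.547 0.446] cw torque 0.036
t 19.35 d 0.1009 z 0.0536 psi 194.59 yaw+90 194.5 Ftool [2.54 0.17 1.34] T [ 0.052 -0.294 -0.004] M_F 0.017 M_T 0.004 hand on nut cw -0.021
```

move_arm(motion=[[1.5,0,0.22,0.01,1.25],[1.5,0,0.44,0.02,2.5],[1.5,0,0.44,0.02,2.5]])

```text
time: 19.65
eef_pos: [0.5021, 0.0648, 0.0536]
tool_rot: [-2.943, 1.569, -2.734]
force: [0.4, -1.5, -2.0]
grip_width: 0.0179
```

```bash
python3 -c "
from h import *
tqa(3);tq()"
```

```text
avg rxF,Tz,Ftool [ 2.800e-02  1.000e-03  2.166e+00 -2.820e-01  4.000e-03] std [0.072 0.026 0.542 0.712 0.263] cw torque 0.03
t 19.8 d 0.1009 z 0.0536 psi 192.07 yaw+90 191.99 Ftool [ 1.47 -0.59  0.26] T [-0.029  0.037  0.027] M_F -0.06 M_T -0.027 hand on nut cw 0.086
```

move_arm(motion=[[1.5,0,0.22,0.01,1.25],[1.5,0,0.44,0.01,2.5],[1.5,0,0.44,0.01,2.5]])

```text
time: 20.1
eef_pos: [0.5014, 0.0691, 0.0536]
tool_rot: [-2.904, 1.57, -2.739]
force: [-0.3, -0.9, -1.6]
grip_width: 0.0176
```

```bash
python3 ringz.py; python3 -c "
from h import *
tqa(3);tq()"
```

```text
n 173 slope along bar/jaw [0.033 0.007] ring top above TCP at z=.1: 0.0122 median z world 0.0658 tcp [0.5014 0.0691 0.0536]
avg rxF,Tz,Ftool [-0.013 -0.005  1.927  0.129 -1.112] std [0.025 0.034 0.349 0.246 0.383] cw torque -0.018
t 20.3 d 0.1008 z 0.0536 psi 189.58 yaw+90 189.5 Ftool [ 2.42  0.1  -1.61] T [-0.014  0.39   0.   ] M_F 0.01 M_T -0.0 hand on nut cw -0.01
```

move_arm(motion=[[1.5,0,0.22,-0.03,1.25],[1.5,0,0.44,-0.03,2.5],[1.5,0,0.44,-0.03,2.5]])

```text
time: 20.6
eef_pos: [0.5009, 0.0729, 0.0537]
tool_rot: [-2.004, 1.57, -1.883]
force: [-0.6, -2.0, -1.9]
grip_width: 0.0174
```

```bash
python3 -c "
from h import *
tqa(3);tq()"
```

```text
avg rxF,Tz,Ftool [ 0.235  0.198  2.661 -2.34  -1.16 ] std [0.058 0.015 0.554 0.578 0.332] cw torque 0.434
t 20.75 d 0.1008 z 0.0537 psi 187.32 yaw+90 186.99 Ftool [ 2.01 -1.82 -0.8 ] T [-0.506  0.285  0.181] M_F -0.183 M_T -0.181 hand on nut cw 0.364
```

Torque is rising (0.43 N·m): the stop has been reached. Small increments now.

move_arm(motion=[[1.5,0,0.09,0,0.5],[1.5,0,0.18,0,1],[1.5,0,0.18,0,1]])

```text
time: 21.05
eef_pos: [0.5007, 0.0744, 0.0537]
tool_rot: [-1.949, 1.57, -1.845]
force: [-1.2, -4.4, -2.8]
grip_width: 0.0178
```

```bash
python3 -c "
from h import *
tqa(4);tq()"
```

```text
avg rxF,Tz,Ftool [ 0.502  0.294  2.734 -4.984 -0.962] std [0.015 0.046 0.56  0.149 0.438] cw torque 0.795
t 21.25 d 0.1008 z 0.0537 psi 186.46 yaw+90 185.96 Ftool [ 2.91 -5.11 -0.46] T [-1.084  0.169  0.35 ] M_F -0.515 M_T -0.35 hand on nut cw 0.865
```

move_arm(motion=[[1.5,0,0.06,0,0.4],[1.5,0,0.12,0,0.7],[1.5,0,0.12,0,0.7],[1.5,0,0.12,0,0.7]])

```text
time: 21.65
eef_pos: [0.5006, 0.0753, 0.0537]
tool_rot: [-1.911, 1.569, -1.818]
force: [-0.1, -5.7, -1.8]
grip_width: 0.0173
```

```bash
python3 -c "
from h import *
tqa(5);tq()"
```

```text
avg rxF,Tz,Ftool [ 0.583  0.45   2.295 -5.795 -0.915] std [0.04  0.026 0.382 0.4   0.511] cw torque 1.033
t 21.9 d 0.1008 z 0.0537 psi 185.97 yaw+90 185.27 Ftool [ 1.92 -5.3  -1.86] T [-1.213  0.175  0.487] M_F -0.532 M_T -0.487 hand on nut cw 1.019
```

Torque is 1.03 N·m with the nut home. Back off into mid-play, then lift off.

move_arm(motion=[[1.5,0,-0.5,0.01,-3],[1.5,0,-1.23,0.08,-7],[1.5,0,-1.23,0.08,-7],[1.5,-0.5,-1.23,0.08,-7],[1.5,-1.2,-1.23,0.08,-7],[1.5,-2.2,-1.23,0.08,-7],[1.5,-3.5,-1.23,0.08,-7],[1.5,-6,-1.23,0.08,-7],[1.5,-9,-1.23,0.08,-7],[1.5,-11,-1.23,0.08,-7],[1.5,-11,-1.23,0.08,-7]])

```text
time: 23.0
eef_pos: [0.5047, 0.0655, 0.1669]
tool_rot: [0.126, 1.563, 0.341]
force: [-0.4, 0.0, -3.3]
grip_width: 0.0174
```

```bash
python3 -c "
from h import *
tq()
goto(.4937,-.271,.165,87.5)"
```

```text
t 23.0 d 0.0982 z 0.1669 psi 191.93 yaw+90 192.3 Ftool [ 3.34  0.13 -0.4 ] T [-0.014  0.086 -0.008] M_F 0.013 M_T 0.008 hand on nut cw -0.021
pos [0.5047 0.0655 0.1669] yaw 102.3 tilt [-1.     0.001  0.007] q7 1.17 t 23.0 F [-0.39  0.05 -3.34] T [-0.014  0.086 -0.008] w 0.0174
SHIFT cm [  0.1  -32.64  -8.24] TURN 14.8
```

move_arm(motion=[[1.5,0,-2,-0.5,1],[1.5,0,-6,-1.5,3],[1.5,0,-10,-2.5,5],[1.5,0,-14,-3.5,7],[1.5,0,-18,-4.5,9],[1.5,0,-22,-5.6,11],[1.5,0,-26,-6.6,13],[1.5,0,-29,-7.4,14],[1.5,0,-31.5,-8,14.8],[1.5,0,-32.6,-8.2,14.8],[1.5,0,-32.6,-8.2,14.8],[1.5,0,-32.6,-8.2,14.8]])

```text
time: 24.2
eef_pos: [0.4921, -0.2697, 0.1633]
tool_rot: [1.721, 1.569, 1.679]
force: [0.6, 0.8, -3.1]
grip_width: 0.0174
```

```bash
python3 -c "
from h import *
goto(.4937,-.271,.02,87.5)"
```

```text
pos [ 0.4921 -0.2697  0.1633] yaw 87.62 tilt [-1.     0.002 -0.   ] q7 1.58 t 24.2 F [ 0.56  0.82 -3.12] T [ 0.065  0.016 -0.032] w 0.0174
SHIFT cm [14.33 -0.16  0.17] TURN 0.12
```

move_arm(motion=[[1.5,3,-0.1,0.15,0],[1.5,7,-0.1,0.15,0],[1.5,11,-0.1,0.15,0],[1.5,13.5,-0.1,0.15,0],[1.5,14.3,-0.1,0.15,0],[1.5,14.7,-0.1,0.15,0],[1.5,15,-0.1,0.15,0],[1.5,15,-0.1,0.15,0]])

```text
time: 25.0
eef_pos: [0.4942, -0.2728, 0.0147]
tool_rot: [-0.182, 1.569, -0.226]
force: [-0.2, 0.4, -2.9]
grip_width: 0.0174
```

```bash
python3 -c "
from h import *
goto(.4937,-.271,.0095,87.5)"
```

```text
pos [ 0.4942 -0.2728  0.0147] yaw 87.51 tilt [-1.    -0.     0.002] q7 1.48 t 25.0 F [-0.19  0.44 -2.94] T [0.019 0.079 0.003] w 0.0174
SHIFT cm [ 0.52  0.18 -0.06] TURN 0.01
```

move_arm(motion=[[1.5,0.2,0,0,0],[1.5,0.35,0,0,0],[1.5,0.45,0,0,0],[1.5,0.45,0,0,0]])

```text
time: 25.4
eef_pos: [0.4943, -0.2732, 0.01]
tool_rot: [-0.283, 1.569, -0.327]
force: [1.2, -0.4, 4.2]
grip_width: 0.0177
```

```bash
python3 -c "
from h import *
goto(.4937,-.271,.0095,87.5)"
```

```text
pos [ 0.4943 -0.2732  0.01  ] yaw 87.49 tilt [-1.    -0.001  0.002] q7 1.48 t 25.4 F [ 1.21 -0.41  4.17] T [ 0.057  0.26  -0.01 ] w 0.0177
SHIFT cm [ 0.05  0.22 -0.07] TURN -0.01
```

move_arm(motion=[[2.5,0,0,0,0],[4,0,0,0,0],[6,0,0,0,0],[8,0,0,0,0],[8.8,0,0,0,0],[8.8,0,0,0,0],[8.8,0,0,0,0],[8.8,0,0,0,0],[8.8,0,0,0,0]])

```text
time: 26.3
eef_pos: [0.4933, -0.2728, 0.0092]
tool_rot: [1.34, 1.571, 1.297]
force: [0.0, -0.5, -0.6]
grip_width: 0.0866
```

```bash
python3 -c "
from h import *
goto(.4937,-.271,.0095,87.5)"
```

```text
pos [ 0.4933 -0.2728  0.0092] yaw 87.49 tilt [-1.  0.  0.] q7 1.48 t 26.3 F [ 0.04 -0.55 -0.55] T [0.038 0.    0.02 ] w 0.0866
SHIFT cm [-0.03  0.19  0.03] TURN -0.01
```

move_arm(motion=[[8.8,-2,0,0,0],[8.8,-5,0,0,0],[8.8,-9,0,0,0],[8.8,-13,0,0,0],[8.8,-18,0,0,0],[8.8,-18,-4,-2,0],[8.8,-18,-8,-4,0],[8.8,-18,-12,-6,0],[8.8,-18,-12,-6,0]])

```text
time: 27.2
eef_pos: [0.4221, -0.3978, 0.1887]
tool_rot: [-2.273, 1.564, -2.329]
force: [-0.5, -0.4, -0.9]
grip_width: 0.0885
```

Run:
```python
from h import *
goto(.49,-.27,.2,87.5)
A,d=viewer.get_image("top"); B,e=viewer.get_image("scene"); np.savez("end",A=A,d=d,B=B,e=e)
P=cloud("scene",e); m=(P[...,2]>.008)&(P[...,2]<.05)&(abs(P[...,0]-.54)<.13)&(abs(P[...,1]+.27)<.05)
g=m&(P[...,2]>.026); r=m&(P[...,2]<.024)&(P[...,0]>.565)
for q in(g,r): print(q.sum(),np.median(P[q],0).round(4))
G=P[g]; print("bar z slope",np.polyfit(G[:,0],G[:,2],1).round(4))
g0=np.linspace(-.045,.045,400); X,Y=np.meshgrid(g0,g0)
uv=proj("top",np.stack([.5997-Y,.0848-X,np.full_like(X,.064)],-1).reshape(-1,3)).reshape(400,400,2).astype(np.float32)
w=cv2.remap(A,uv[...,0],uv[...,1],cv2.INTER_CUBIC); w=cv2.normalize(w,None,0,255,cv2.NORM_MINMAX)
save("end.png",np.hstack([cv2.resize(B[200:330,180:310],(400,400)),w]))
```

```text
pos [ 0.4221 -0.3978  0.1887] yaw 86.79 tilt [-1.    -0.005 -0.004] q7 1.83 t 27.2 F [-0.45 -0.36 -0.86] T [ 0.017 -0.014  0.003] w 0.0885
SHIFT cm [-1.22 13.14  6.06] TURN -0.71
216 [ 0.4851 -0.2708  0.0358]
380 [ 0.6087 -0.2738  0.0168]
bar z slope [-0.0109  0.0399]
```

View pics/end.png

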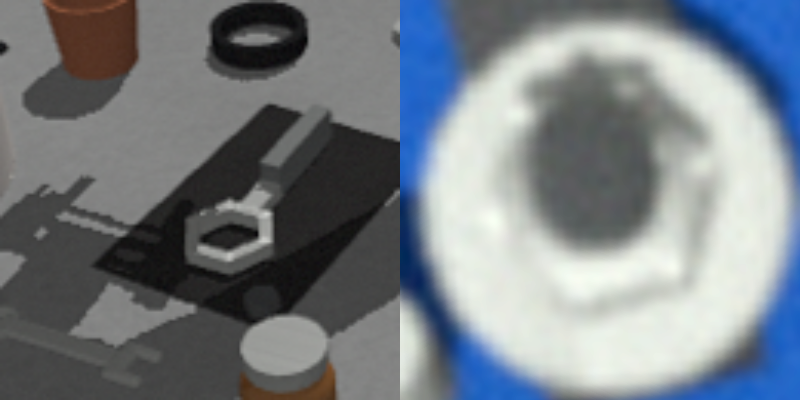

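The left panel shows the spanner lying flat on the mat: ring at (228,235), bar end at (325,115). The right panel shows the nut's flats about 14° mod 60°, matching the expected home position. The robot is clear of everything, so I hand in.

```bash
python3 -c "
from h import *
print(job.job_done())"
```

```text
the job is handed in; nothing more can be done
None
```

The nut is home and tight at about 1.03 N·m by the force reading, and the spanner is back flat on the mat. I handed the job in at about 27 s of robot time; hand-in reported no verdict.

**What I did:** I took the large grey spanner from the mat and seated it on the nut with the handle at 229°. The first swing went clockwise to 155°. I then lifted the ring off the hexagon, still around the stud, and re-seated it at 218°. The second swing reached the stop at about 187°. From there I loaded the nut in small steps (0.43, 0.80, then 1.03 N·m), backed off into the free play, lifted off and laid the spanner down.

**Problems on the way:** The second seating first came to rest on the nut's corners, about 1.5 mm off centre. I lifted it slightly, corrected the position and it went fully down. The bar also tilted about 2–3° in the grip, with no visible consequence.

**Last checks:**
- **Spanner:** ring top at z ≈ 17 mm, bar top at ≈ 36 mm, bar slope ≈ 0.01 rad, ring and grip both well inside the mat.
- **Nut angle:** one picture puts the flats between 11° and 19° (mod 60°), against about 14° expected. That is too coarse to show a slip of a degree. That the nut stayed home rests on backing off only about 7° within the roughly 12° of play, to an angle where the forces had been near zero on the way in.
- **Not checked:** I did not read the nut or stud joint values directly. I also did not re-measure the other objects; those visible in the last picture showed no obvious change.

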